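Open the push-and-turn safety cap of the short bottle

TASK

Open the shorter of the two amber bottles: push its spring-loaded safety cap down, keep it pushed while you unscrew it anticlockwise, and lift it off. Set the cap down, top up, on the flat solder board between the bottles and leave it there.

Things in the scene. Friction and masses are not known exactly. Their poses are not given: they have to be found in the camera images.
- cap_center (a point): centre (on the axis, half-way up) of the black ribbed round safety cap on the SHORT bottle: 48 mm across, 44 mm high, 60 g; grip round its side at any yaw; z up out of its top. Locked as it stands. Pushed down 6 to 14 mm (best 10; 5 N to start, 9 N at 10 mm, hard stop at 15) it turns anticlockwise seen from above; free at 45 degrees, stop at 75 (best 60); then lifts straight up, clear after 40 mm.
- short_bottle: the short amber bottle, 66 mm across, fixed upright in a round wooden base (90 mm across, 22 mm high) screwed to the bench; origin at the centre of the base's underside, on the bench top, z up along the bottle's axis. 141 mm high with its cap, whose centre is then 119 mm above the origin. It may stand to the left or the right of the board.
- tall_bottle: the tall amber bottle in the same kind of base on the other side of the board, 211 mm high with the same kind of black cap; to be left closed (its cap does not come off); origin at the centre of the base's underside, on the bench top, z up.
- board: flat brown solder board lying between the two bottles, fixed to the bench, 130 mm along its x, 145 mm along its y, 9 mm thick; origin at the centre of its underside, z up. A cap standing on it has its centre 31 mm above this origin. Beware: left of the work stands a fixed rolling mill, 340 mm high, from x 0.25 to 0.63 and y 0.17 to 0.36 m; carry the hand over it or round it.
Mind the look-alikes: they are no part of the job. Of the things that look like the part that bears cap_center, the middle-sized one is meant.

How it is judged:
On the way:
1. the short bottle's cap is pushed down at least 4 mm and, while down, turned more than 26 degrees (z of cap_center in the frame of short_bottle between 0.095 and 0.115 m and horizontal distance between cap_center and short_bottle below 0.008 m and angle between the x axis of cap_center and the x axis of short_bottle, either way round above 0.45 rad), for 0.05 s.
At the end, for the whole second after the job is handed in: the cap stands top up (within 10 degrees) and at rest on the solder board, its centre over the board (within 60 mm of the board's centre along its x and 67 mm along its y, and 24 to 38 mm above the board's underside) (x of cap_center in the frame of board between -0.06 and 0.06 m and y of cap_center in the frame of board between -0.067 and 0.067 m and z of cap_center in the frame of board between 0.024 and 0.038 m and angle between cap_center's own z axis and vertical below 0.17 rad and linear speed of cap below 0.02 m/s); the robot touches nothing.
It also fails if it takes over 48 s, if anything falls off the work surface, if the arm or the gripper's body presses on something with over 40 N, if the wrist force passes 120 N, or if a joint passes its speed limit or range.

ROBOT

A 6-joint arm with a two-finger parallel gripper is mounted at the origin on a cart in front of the work surface, level with it; the furniture and walls round the work are solid. World frame = base frame: x ahead of the robot, y to its left, z up, the work surface at z = 0. Lengths are in m, angles in rad, forces in N, time in s.
With the tool pointing down it reaches from about 0.3 to 0.875 m from the base axis. Payload 6.4 kg.
Tool frame: the origin (TCP) lies at the very end of the fingers, on their centre line; the grasp point (between the pads) lies 19 mm behind it; x points along the fingers, y is the direction in which the jaws open and shut, and the axes are right-handed (so a half turn about x gives the same grasp; the last joint's range is limited). The gripper opens to 88 mm and grips with 3 to 60 N. Pads are 18 mm wide; open, the fingers measure 123 mm over their backs; the gripper's body (75 mm by 187 mm) begins 45 mm behind the grasp point.
Start: joints at [0.977, 0.181, 1.607, -0, 1.354, -0.206], TCP at [0.217, 0.532, 0.239] pointing down, gripper open.
Joint ranges: [-2.99, 2.99], [-0.89, 2.07], [0.3, 2.58], [-1.14, 4.28], [0, 2.63], [-3.12, 3.12]. Speed limits (rad/s): [2.57, 2.57, 3.01, 3.14, 3.14, 3.14].

INTERFACE

Orientations are given as a rotation vector (axis times angle).
In Python, from workcell import bot, vision gives the robot as it stands.
- The arm moves only by the shell command python3 -m crank 'ROWS'. ROWS is JSON, a list of rows, each an object with "xyz": the shift along the tool's x, y, z in cm, a list of three; "angular": the turn, a rotation vector about the tool's x, y, z in degrees, a list of three; "fingers": the gripper command: -1 is fully open, 1 is shut, values between are in proportion. In form: [{"xyz": [x, y, z], "angular": [ax, ay, az], "fingers": fingers}, ...]. A call has 1 to 8 rows; each row shifts and turns the commanded pose from where the row before left it, along the tool's axes as they then stand; what a row does not reach is not made up. A row lasts 1/8 s, in which the tool goes at most 62.5 mm and 10.7 degrees, less where a joint would pass 70% of its speed; a pose out of reach is approached as far as the arm can. A call with a gripper value outside its range is refused whole. The fingers move at their own pace and stop on an object; the grip force is fixed at half the most. Time passes only in rows, so rows that do not move let the fingers close. It gives the time, the measured TCP pose, the force and the opening at its end, in the units of the state.
- bot.get_obs(): the state, without advancing time (a new reading comes with each control period).
- vision.camera(name): name is "side" or "top" or "wrist"; returns the picture (400x640x3 uint8, blue, green, red); there is no depth.
- vision.camera_params(name): a dict with "intrinsics" (3x3 intrinsics, pixels), "T" (4x4, takes a point from camera to world coordinates); the wrist camera has in their place "T_tool_cam" (4x4, takes a point from camera to tool coordinates, whose origin is the TCP and whose axes are the tool frame's). Camera axes: x right, y up, looking along -z (the intrinsics and any distortion apply to the point x, -y, -z); pixel columns grow to the right and rows downward; lengths in m; the calibration is good to about 2 mm. A picture is of the moment at which its call begins: read the wrist's pose just before it. camera_params takes no time and is no camera call.
- bot.hand_in(): hands the job in, once; it reports no verdict.
The state is a dict: "t": time; "joints": joint angles; "qd": joint speeds; "tau": joint torques, N m; "tool_pos": TCP position; "tool_rot": TCP orientation; "ft_force": force on the tool from outside, world axes, zero at the start; "torque": the same for the moment, N m; "opening": finger opening in m.
Only numpy, scipy, OpenCV 4.12 (cv2) and the standard library are available. Lean on these libraries where they do the work, as an engineer would, in place of code of your own. Each camera call takes 0.05 s, during which the arm holds its last target. There are 200 camera calls.

## Working session

There is one attempt and no reset: what is moved stays moved. The work goes in short steps, Python scripts to look and compute and a shell command to move; the robot and the scene stay as the last step left them, time stands still between calls to the robot, and variables do not carry over. Pictures are saved under pics/ and viewed, about 8 in all and at most 12, crops included, and the job is handed in when it is done.

```bash
mkdir -p pics; ls; python3 - <<'E'
from workcell import bot, vision
import cv2, numpy as np
np.set_printoptions(precision=4,suppress=True)
print(bot.get_obs())
for n in ("side","top"):
    cv2.imwrite(f"pics/{n}1.png",vision.camera(n)); print(n,vision.camera_params(n))
print(vision.camera_params("wrist"))
E
```

```text
pics
{'t': 0.0, 'joints': array([ 0.9767,  0.1815,  1.608 , -0.    ,  1.3538, -0.2063]), 'qd': array([-0.001 ,  0.0013, -0.0003,  0.0009,  0.0015, -0.0005]), 'tau': array([  0.0006, -43.3844, -34.1866,   0.0702,   0.0383,  -0.0001]), 'tool_pos': array([0.2171, 0.5319, 0.2378]), 'tool_rot': array([ 0.303 ,  1.55  , -0.3055]), 'ft_force': array([ 0.5045,  0.384 , -0.2507]), 'torque': array([0.0166, 0.0295, 0.0133]), 'opening': 0.08819865373029706}
side {'intrinsics': array([[387.4166,   0.    , 317.2955],
       [  0.    , 387.4166, 193.6479],
       [  0.    ,   0.    ,   1.    ]]), 'T': array([[-0.9397,  0.1573, -0.3037,  0.2488],
       [-0.3417, -0.3919,  0.8542,  0.55  ],
       [ 0.0153,  0.9065,  0.422 ,  0.4812],
       [ 0.    ,  0.    ,  0.    ,  1.    ]])}
top {'intrinsics': array([[520.1967,   0.    , 330.7911],
       [  0.    , 520.1967, 198.4194],
       [  0.    ,   0.    ,   1.    ]]), 'T': array([[-0.0257,  0.9852, -0.1697,  0.3418],
       [-0.9997, -0.0243,  0.0099, -0.1541],
       [ 0.0056,  0.1699,  0.9855,  1.1204],
       [ 0.    ,  0.    ,  0.    ,  1.    ]])}
{'intrinsics': array([[358.9332,   0.    , 320.0373],
       [  0.    , 358.9332, 197.4193],
       [  0.    ,   0.    ,   1.    ]]), 'T_tool_cam': array([[-0.0008,  0.2763, -0.9611, -0.1468],
       [ 1.    , -0.0002, -0.0008,  0.0004],
       [-0.0004, -0.9611, -0.2763, -0.0715],
       [ 0.    ,  0.    ,  0.    ,  1.    ]])}
```

View pics/side1.png

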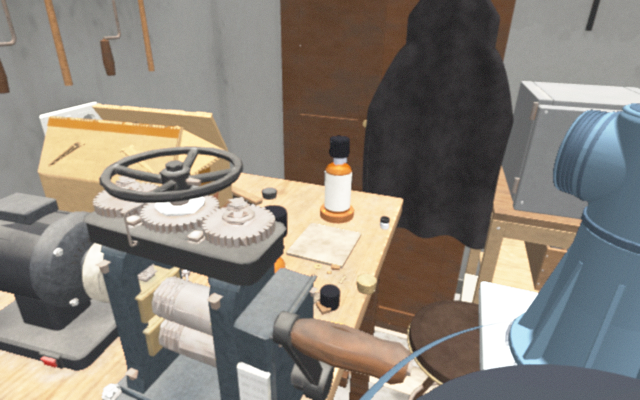

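View pics/top1.png

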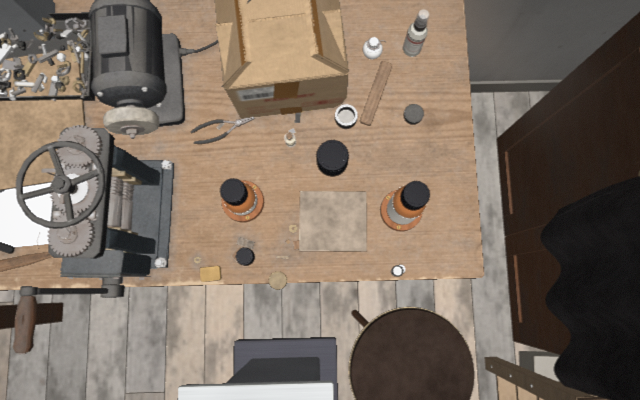

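The scene: the top view shows the short bottle at the left (cap about (234,191), base (243,202)), the tall one at the right (cap (415,195)) and the board at about (333,221). The side view agrees that the right-hand bottle is the tall one. Next I turn these into positions.

```bash
cat > h.py <<'E'
from workcell import bot, vision
import cv2, numpy as np
from scipy.spatial.transform import Rotation as R
np.set_printoptions(precision=4,suppress=True)
def ray(n,uv,T=None):
    p=vision.camera_params(n); K=p["intrinsics"]; T=p["T"] if T is None else T
    d=np.linalg.inv(K)@[uv[0],uv[1],1]; return T[:3,3],T[:3,:3]@[d[0],-d[1],-d[2]]
def onz(n,uv,z,T=None):
    o,d=ray(n,uv,T); return o+d*(z-o[2])/d[2]
def proj(n,X,T=None):
    p=vision.camera_params(n); T=p["T"] if T is None else T
    c=T[:3,:3].T@(np.asarray(X,float)-T[:3,3]); q=p["intrinsics"]@[c[0],-c[1],-c[2]]; return q[:2]/q[2]
def wristT(o):
    T=np.eye(4);T[:3,:3]=R.from_rotvec(o["tool_rot"]).as_matrix();T[:3,3]=o["tool_pos"]
    return T@vision.camera_params("wrist")["T_tool_cam"]
E
python3 - <<'E'
from h import *
im=cv2.imread("pics/top1.png"); hsv=cv2.cvtColor(im,cv2.COLOR_BGR2HSV)
print(R.from_rotvec(bot.get_obs()["tool_rot"]).as_matrix())
# dark blobs
m=(hsv[...,2]<60).astype(np.uint8); 
n,l,s,c=cv2.connectedComponentsWithStats(m)
for i in range(1,n):
    x,y,w,h,a=s[i]
    if 100<a<2000 and 150<x<450 and y<290: print("dark",s[i],c[i],onz("top",c[i],.138))
# amber
m=((hsv[...,1]>170)&(hsv[...,2]>90)&(hsv[...,0]<15)).astype(np.uint8)
n,l,s,c=cv2.connectedComponentsWithStats(m)
for i in range(1,n):
    if s[i][4]>80: print("amber",s[i],c[i],onz("top",(s[i][0]+s[i][2]/2,s[i][1]+s[i][3]/2),.02))
# base ring and board guess
print("base",onz("top",(243,201.5),.022), "tall base",onz("top",(403,208),.022))
for p in ((301,192),(366,192),(366,251),(300,250)): print("board",onz("top",p,.009))
cv2.imwrite("pics/topc.png",cv2.resize(im[140:270,190:450],None,fx=3,fy=3,interpolation=cv2.INTER_CUBIC))
E
```

```text
[[-0.0009  0.3782  0.9257]
 [-0.0013  0.9257 -0.3782]
 [-1.     -0.0015 -0.0003]]
dark [159  57  26  69 164] [178.4939 101.1646] [0.7134 0.132  0.138 ]
dark [317 141  31  35 429] [332.324  158.2751] [ 0.59   -0.1689  0.138 ]
dark [221 182  27  23 141] [238.4823 196.6454] [0.5188 0.0127 0.138 ]
dark [401 182  28  28 442] [415.1538 194.9706] [ 0.5137 -0.3261  0.138 ]
base [0.5289 0.0227 0.022 ] tall base [ 0.5064 -0.3189  0.022 ]
board [ 0.5489 -0.1009  0.009 ]
board [ 0.5454 -0.2421  0.009 ]
board [ 0.4176 -0.2373  0.009 ]
board [ 0.4233 -0.0968  0.009 ]
```

View pics/topc.png

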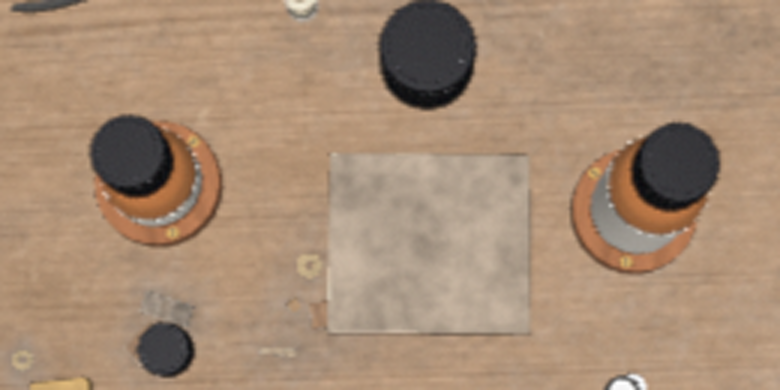

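The short cap's axis is at about (0.529, 0.022) and the board centre at about (0.484, -0.169). I'll raise the arm and turn it 60° clockwise first, which leaves room for the unscrewing turn.

```bash
python3 -m crank '[{"xyz":[-6,0,0],"angular":[10,0,0],"fingers":-1},{"xyz":[-6,0,0],"angular":[10,0,0],"fingers":-1},{"xyz":[-6,0,0],"angular":[10,0,0],"fingers":-1},{"xyz":[0,0,0],"angular":[10,0,0],"fingers":-1},{"xyz":[0,0,0],"angular":[10,0,0],"fingers":-1},{"xyz":[0,0,0],"angular":[10,0,0],"fingers":-1},{"xyz":[0,0,0],"angular":[0,0,0],"fingers":-1}]'; python3 - <<'E'
from h import *
o=bot.get_obs();print(o["joints"]);M=R.from_rotvec(o["tool_rot"]).as_matrix();print(M); print(M.T@(np.array([.529,.022,.42])-o["tool_pos"]))
print(onz("top",(233.7,191.3),.141))
E
```

```text
t: 0.98
tool_pos: [0.2174, 0.5322, 0.4182]
tool_rot: [1.107, 1.271, -1.108]
ft_force: [0.9, -0.0, 0.0]
opening: 0.0884
[ 0.9767  0.0955  1.3488 -0.      1.6982  0.8393]
[[-0.0005  0.9906  0.1369]
 [-0.0008  0.1369 -0.9906]
 [-1.     -0.0006  0.0007]]
[-0.0015  0.2388  0.5481]
[0.5289 0.0214 0.141 ]
```

```bash
python3 -m crank '[{"xyz":[0,2.4,5.5],"angular":[0,0,0],"fingers":-1},{"xyz":[0,2.4,5.5],"angular":[0,0,0],"fingers":-1},{"xyz":[0,2.4,5.5],"angular":[0,0,0],"fingers":-1},{"xyz":[0,2.4,5.5],"angular":[0,0,0],"fingers":-1},{"xyz":[0,2.4,5.5],"angular":[0,0,0],"fingers":-1},{"xyz":[0,2.4,5.5],"angular":[0,0,0],"fingers":-1},{"xyz":[0,2.4,5.5],"angular":[0,0,0],"fingers":-1},{"xyz":[0,2.4,5.5],"angular":[0,0,0],"fingers":-1}]'; python3 - <<'E'
from h import *
o=bot.get_obs();print(o["joints"]);M=R.from_rotvec(o["tool_rot"]).as_matrix(); print(M.T@(np.array([.529,.022,.30])-o["tool_pos"]))
E
```

```text
t: 1.98
tool_pos: [0.4678, 0.1205, 0.4187]
tool_rot: [1.106, 1.272, -1.105]
ft_force: [1.1, 1.5, 0.1]
opening: 0.0877
[ 0.0057 -0.1208  1.5619  0.0002  1.7002 -0.1343]
[0.1187 0.0468 0.1061]
```

```bash
python3 -m crank '[{"xyz":[0,2.4,5.3],"angular":[0,0,0],"fingers":-1},{"xyz":[0,2.3,5.3],"angular":[0,0,0],"fingers":-1},{"xyz":[4,0,0],"angular":[0,0,0],"fingers":-1},{"xyz":[4,0,0],"angular":[0,0,0],"fingers":-1},{"xyz":[4,0,0],"angular":[0,0,0],"fingers":-1},{"xyz":[0,0,0],"angular":[0,0,0],"fingers":-1},{"xyz":[0,0,0],"angular":[0,0,0],"fingers":-1}]'; python3 - <<'E'
from h import *
o=bot.get_obs();im=vision.camera("wrist");cv2.imwrite("pics/w1.png",im)
T=wristT(o);print(o["joints"],o["tool_pos"]);M=R.from_rotvec(o["tool_rot"]).as_matrix();print(M)
np.save("T1.npy",T);print(proj("wrist",[.529,.022,.141],T))
E
```

```text
t: 2.85
tool_pos: [0.5288, 0.0236, 0.3003]
tool_rot: [1.108, 1.27, -1.106]
ft_force: [-0.3, 0.3, -0.0]
opening: 0.0881
[-0.1797  0.0297  1.6474 -0.      1.4628 -0.3173] [0.5288 0.0236 0.3003]
[[ 0.0017  0.9906  0.1371]
 [-0.0003  0.1371 -0.9906]
 [-1.      0.0016  0.0006]]
[319.7453 181.3987]
```

View pics/w1.png

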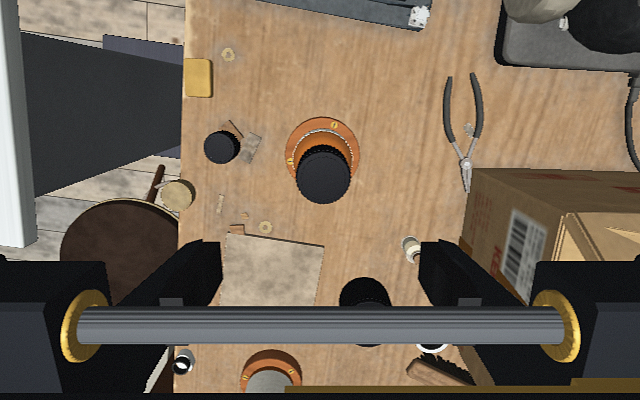

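The wrist picture shows the short cap's top at about (323,176), roughly 4 px from my estimate. I'll fit a circle to its lower rim, where the side wall is hidden.

```bash
python3 - <<'E'
from h import *
from scipy.optimize import least_squares
im=cv2.imread("pics/w1.png");T=np.load("T1.npy")
m=(im.max(2)<75).astype(np.uint8); m=cv2.morphologyEx(m,cv2.MORPH_CLOSE,np.ones((3,3)))
n,l,s,c=cv2.connectedComponentsWithStats(m); i=l[180,323]; print(s[i])
C=max(cv2.findContours((l==i).astype(np.uint8),0,1)[0],key=len)[:,0].astype(float)
for y0 in (172,178):
    P=C[C[:,1]>y0]; f=least_squares(lambda p:np.hypot(*(P-p[:2]).T)-p[2],[323,177,27],loss='soft_l1'); print(f.x,onz("wrist",f.x[:2],.141,T),abs(f.fun).mean())
# base ring
hsv=cv2.cvtColor(im,cv2.COLOR_BGR2HSV)
m=((hsv[...,1]>150)&(hsv[...,0]<14)).astype(np.uint8);m[:, :270]=0;m[:,375:]=0;m[:110]=0;m[210:]=0
P=np.argwhere(m)[:,::-1];(x,y,w,h)=cv2.boundingRect(P);print(x,y,w,h)
print("base",onz("wrist",(x+w/2,y+w/2),.022,T), "exp r px",358.9*.045/(T[2,3]-.022))
E
```

```text
[ 296  144   55   60 2546]
[322.7735 176.1824  26.9001] [0.531 0.027 0.141] 0.2675347648067965
[322.7172 176.3222  26.7913] [0.5309 0.0269 0.141 ] 0.2692370704818842
285 117 74 63
base [0.531  0.0273 0.022 ] exp r px 37.99115317681988
```

The wrist and top cameras differ by about 5 mm in y. I'll go closer and look at two yaws, so the hand-camera bias cancels out.

```bash
cat > cap.py <<'E'
from h import *
from scipy.optimize import least_squares
def cap(im,T,guess):
    # fit the top disc: dark blob under guess, rim points on the side away from the visible wall
    m=(im.max(2)<75).astype(np.uint8); m=cv2.morphologyEx(m,cv2.MORPH_CLOSE,np.ones((3,3)))
    n,l,s,c=cv2.connectedComponentsWithStats(m); g=proj("wrist",guess,T); i=l[int(g[1]),int(g[0])]; print("blob",s[i],"guess px",g)
    C=max(cv2.findContours((l==i).astype(np.uint8),0,1)[0],key=len)[:,0].astype(float)
    P=C[C[:,1]>g[1]]; f=least_squares(lambda p:np.hypot(*(P-p[:2]).T)-p[2],[*g,40],loss='soft_l1')
    X=onz("wrist",f.x[:2],guess[2],T); print(f.x,X,abs(f.fun).mean()); return X
def look(name,guess=(.531,.026,.141)):
    o=bot.get_obs();im=vision.camera("wrist");cv2.imwrite(name,im);T=wristT(o);np.save(name+".npy",T)
    M=R.from_rotvec(o["tool_rot"]).as_matrix();print(o["tool_pos"],o["joints"][5]);print(M)
    X=cap(im,T,guess); print("tool frame shift",M.T@(X-o["tool_pos"])); return X
E
python3 -m crank '[{"xyz":[4,0.2,-0.2],"angular":[0,0,0],"fingers":-1},{"xyz":[4,0,0],"angular":[0,0,0],"fingers":-1},{"xyz":[0,0,0],"angular":[0,0,0],"fingers":-1},{"xyz":[0,0,0],"angular":[0,0,0],"fingers":-1}]'
python3 -c 'from cap import *;look("pics/w2.png")'
python3 -m crank '[{"xyz":[0,0,0],"angular":[10,0,0],"fingers":-1},{"xyz":[0,0,0],"angular":[10,0,0],"fingers":-1},{"xyz":[0,0,0],"angular":[10,0,0],"fingers":-1},{"xyz":[0,0,0],"angular":[10,0,0],"fingers":-1},{"xyz":[0,0,0],"angular":[10,0,0],"fingers":-1},{"xyz":[0,0,0],"angular":[10,0,0],"fingers":-1},{"xyz":[0,0,0],"angular":[0,0,0],"fingers":-1},{"xyz":[0,0,0],"angular":[0,0,0],"fingers":-1}]'
python3 -c 'from cap import *;look("pics/w3.png")'
```

```text
t: 3.4
tool_pos: [0.5313, 0.0258, 0.2214]
tool_rot: [1.109, 1.267, -1.106]
ft_force: [1.1, -0.0, 0.6]
opening: 0.0884
[0.5313 0.0258 0.2214] -0.31110702037054555
[[ 0.0036  0.9907  0.1358]
 [-0.0006  0.1358 -0.9907]
 [-1.      0.0035  0.0011]]
blob [ 284  161   72   80 4477] guess px [319.1524 206.3149]
[319.527  203.7515  35.7088] [0.531  0.0278 0.141 ] 0.31329908025902103
tool frame shift [ 0.0804 -0.0003 -0.0022]
t: 4.45
tool_pos: [0.5305, 0.0259, 0.22]
tool_rot: [1.841, 0.632, -1.837]
ft_force: [0.4, 0.2, 0.6]
opening: 0.0881
[0.5305 0.0259 0.22  ] 0.7329476231512263
[[ 0.002   0.6154 -0.7882]
 [-0.0004 -0.7882 -0.6154]
 [-1.      0.0015 -0.0013]]
blob [ 286  160   73   80 4528] guess px [321.0327 206.3979]
[321.9955 203.2229  35.9294] [0.5331 0.0268 0.141 ] 0.2741958584530496
tool frame shift [ 0.079   0.0007 -0.0026]
```

Solving the two views gives a hand-camera bias of about -2.3 mm in tool z and puts the cap axis at (0.531, 0.0255). The tool is already on it, so I'll turn back and go down.

```bash
python3 -m crank '[{"xyz":[1,0,0],"angular":[-10,0,0],"fingers":-1},{"xyz":[1,0,0],"angular":[-10,0,0],"fingers":-1},{"xyz":[1,0,0],"angular":[-10,0,0],"fingers":-1},{"xyz":[1,0,0],"angular":[-10,0,0],"fingers":-1},{"xyz":[1,0,0],"angular":[-10,0,0],"fingers":-1},{"xyz":[1,0,0],"angular":[-10,0,0],"fingers":-1},{"xyz":[0,0,0],"angular":[0,0,0],"fingers":-1},{"xyz":[0,0,0],"angular":[0,0,0],"fingers":-1}]'
python3 - <<'E'
from h import *
o=bot.get_obs();M=R.from_rotvec(o["tool_rot"]).as_matrix();print(M);print("shift",M.T@(np.array([.5312,.0255,.105])-o["tool_pos"]))
E
```

```text
t: 5.5
tool_pos: [0.5302, 0.0259, 0.1592]
tool_rot: [1.111, 1.269, -1.11]
ft_force: [0.7, -0.8, 0.0]
opening: 0.0881
[[ 0.0006  0.9911  0.1329]
 [-0.0001  0.1329 -0.9911]
 [-1.      0.0006  0.0002]]
shift [0.0542 0.0009 0.0005]
```

```bash
python3 -m crank '[{"xyz":[2,0.1,0.05],"angular":[0,0,0],"fingers":-1},{"xyz":[2,0,0],"angular":[0,0,0],"fingers":-1},{"xyz":[1.4,0,0],"angular":[0,0,0],"fingers":-1},{"xyz":[0,0,0],"angular":[0,0,0],"fingers":-1},{"xyz":[0,0,0],"angular":[0,0,0],"fingers":-1}]'; python3 -m crank '[{"xyz":[0,0,0],"angular":[0,0,0],"fingers":1},{"xyz":[0,0,0],"angular":[0,0,0],"fingers":1},{"xyz":[0,0,0],"angular":[0,0,0],"fingers":1},{"xyz":[0,0,0],"angular":[0,0,0],"fingers":1},{"xyz":[0,0,0],"angular":[0,0,0],"fingers":1},{"xyz":[0,0,0],"angular":[0,0,0],"fingers":1},{"xyz":[0,0,0],"angular":[0,0,0],"fingers":1},{"xyz":[0,0,0],"angular":[0,0,0],"fingers":1}]'
```

```text
t: 6.12
tool_pos: [0.5315, 0.0255, 0.1055]
tool_rot: [1.109, 1.269, -1.108]
ft_force: [0.4, 0.1, -0.4]
opening: 0.0878
t: 7.12
tool_pos: [0.5311, 0.0256, 0.1048]
tool_rot: [1.109, 1.27, -1.108]
ft_force: [1.7, 0.4, 0.1]
opening: 0.0471
```

Gripped at 47 mm with almost no side force, so it is well centred. Now I push down.

```bash
python3 -m crank '[{"xyz":[0.25,0,0],"angular":[0,0,0],"fingers":1},{"xyz":[0.25,0,0],"angular":[0,0,0],"fingers":1},{"xyz":[0.25,0,0],"angular":[0,0,0],"fingers":1},{"xyz":[0.25,0,0],"angular":[0,0,0],"fingers":1},{"xyz":[0,0,0],"angular":[0,0,0],"fingers":1},{"xyz":[0,0,0],"angular":[0,0,0],"fingers":1}]'
```

```text
t: 7.88
tool_pos: [0.5312, 0.0256, 0.0954]
tool_rot: [1.109, 1.27, -1.108]
ft_force: [-1.6, 0.5, 8.4]
opening: 0.0474
```

Force is 8.4 N at 9.5 mm down, as specified (9 N at 10 mm). Next, unscrew 60° anticlockwise, holding it down.

```bash
python3 -m crank '[{"xyz":[0.05,0,0],"angular":[-7.5,0,0],"fingers":1},{"xyz":[0,0,0],"angular":[-7.5,0,0],"fingers":1},{"xyz":[0,0,0],"angular":[-7.5,0,0],"fingers":1},{"xyz":[0,0,0],"angular":[-7.5,0,0],"fingers":1}]';  python3 -m crank '[{"xyz":[0,0,0],"angular":[-7.5,0,0],"fingers":1},{"xyz":[0,0,0],"angular":[-7.5,0,0],"fingers":1},{"xyz":[0,0,0],"angular":[-7.5,0,0],"fingers":1},{"xyz":[0,0,0],"angular":[-7.5,0,0],"fingers":1},{"xyz":[0,0,0],"angular":[0,0,0],"fingers":1},{"xyz":[0,0,0],"angular":[0,0,0],"fingers":1}]'; python3 - <<'E'
from h import *
o=bot.get_obs();M=R.from_rotvec(o["tool_rot"]).as_matrix();print(M,o["torque"],o["joints"])
E
```

```text
t: 8.38
tool_pos: [0.5318, 0.0254, 0.0952]
tool_rot: [0.708, 1.45, -0.707]
ft_force: [-0.5, 1.0, 8.7]
opening: 0.0473
t: 9.12
tool_pos: [0.5319, 0.0254, 0.0953]
tool_rot: [0.304, 1.547, -0.304]
ft_force: [-0.3, 0.0, 8.6]
opening: 0.047
[[ 0.002   0.378   0.9258]
 [-0.0005  0.9258 -0.378 ]
 [-1.      0.0003  0.0021]] [0.071  0.0934 0.0677] [-0.1753  0.2643  1.8261 -0.0001  1.0492 -1.3584]
```

Turned 60° with little resistance. I'll lift a little first, to learn from the force whether the cap is free.

```bash
python3 -m crank '[{"xyz":[-0.5,0,0],"angular":[0,0,0],"fingers":1},{"xyz":[-0.5,0,0],"angular":[0,0,0],"fingers":1},{"xyz":[-0.5,0,0],"angular":[0,0,0],"fingers":1},{"xyz":[-0.5,0,0],"angular":[0,0,0],"fingers":1},{"xyz":[0,0,0],"angular":[0,0,0],"fingers":1}]'; python3 -m crank '[{"xyz":[-2,0,0],"angular":[0,0,0],"fingers":1},{"xyz":[-2,0,0],"angular":[0,0,0],"fingers":1},{"xyz":[-2,0,0],"angular":[0,0,0],"fingers":1},{"xyz":[-2,0,0],"angular":[0,0,0],"fingers":1},{"xyz":[0,0,0],"angular":[0,0,0],"fingers":1},{"xyz":[0,0,0],"angular":[0,0,0],"fingers":1}]'
python3 - <<'E'
from h import *
o=bot.get_obs();im=vision.camera("wrist");T=wristT(o);np.save("T4.npy",T);cv2.imwrite("pics/w4.png",im);cv2.imwrite("pics/s4.png",vision.camera("side"))
E
```

```text
t: 9.75
tool_pos: [0.5306, 0.0256, 0.1141]
tool_rot: [0.304, 1.55, -0.304]
ft_force: [0.5, -0.5, -0.6]
opening: 0.0471
t: 10.5
tool_pos: [0.5303, 0.0257, 0.1931]
tool_rot: [0.304, 1.551, -0.304]
ft_force: [0.5, 0.1, -0.2]
opening: 0.0471
```

View pics/w4.png

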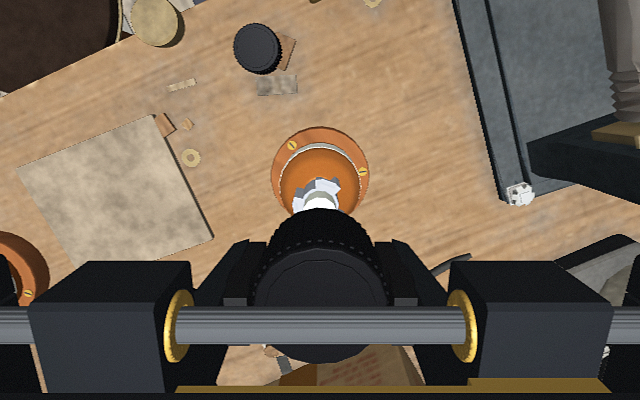

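The wrist picture shows the cap held between the pads and the white threaded neck of the bottle bare. The board's corners are at about (17,168), (152,115) and (213,240). I'll locate its centre from these and work out the shift.

```bash
python3 - <<'E'
from h import *
T=np.load("T4.npy");o=bot.get_obs();M=R.from_rotvec(o["tool_rot"]).as_matrix()
b=M@[0,.0001,-.0023]
for p in ((17,168),(152,115),(213,240)): print(onz("wrist",p,.009,T)-b)
c=(onz("wrist",(17,168),.009,T)+onz("wrist",(213,240),.009,T))/2-b;print("centre",c)
print("shift to",M.T@(np.array([.482,-.155,.193])-o["tool_pos"]))
E
```

```text
[ 0.4204 -0.2356  0.009 ]
[ 0.4256 -0.0944  0.009 ]
[ 0.5547 -0.0985  0.009 ]
centre [ 0.4875 -0.167   0.009 ]
shift to [-0.0001 -0.1855  0.0238]
```

```bash
python3 -m crank '[{"xyz":[0,-4.6,0.6],"angular":[0,0,0],"fingers":1},{"xyz":[0,-4.6,0.6],"angular":[0,0,0],"fingers":1},{"xyz":[0,-4.6,0.6],"angular":[0,0,0],"fingers":1},{"xyz":[0,-4.6,0.6],"angular":[0,0,0],"fingers":1},{"xyz":[4,0,0],"angular":[0,0,0],"fingers":1},{"xyz":[4,0,0],"angular":[0,0,0],"fingers":1},{"xyz":[4,0,0],"angular":[0,0,0],"fingers":1},{"xyz":[3,0,0],"angular":[0,0,0],"fingers":1}]';  python3 -m crank '[{"xyz":[1,0,0],"angular":[0,0,0],"fingers":1},{"xyz":[0,0,0],"angular":[0,0,0],"fingers":1},{"xyz":[0,0,0],"angular":[0,0,0],"fingers":1}]'
```

```text
t: 11.6
tool_pos: [0.4822, -0.1531, 0.0416]
tool_rot: [0.305, 1.552, -0.304]
ft_force: [-0.6, -0.7, -0.7]
opening: 0.0476
t: 11.98
tool_pos: [0.4845, -0.1543, 0.0354]
tool_rot: [0.303, 1.547, -0.305]
ft_force: [-0.2, 0.1, -0.1]
opening: 0.0475
```

```bash
python3 -m crank '[{"xyz":[0.7,0,0],"angular":[0,0,0],"fingers":1},{"xyz":[0.6,0,0],"angular":[0,0,0],"fingers":1},{"xyz":[0,0,0],"angular":[0,0,0],"fingers":1},{"xyz":[0,0,0],"angular":[0,0,0],"fingers":1}]';  python3 -m crank '[{"xyz":[0.2,0,0],"angular":[0,0,0],"fingers":1},{"xyz":[0,0,0],"angular":[0,0,0],"fingers":1}]'
```

```text
t: 12.48
tool_pos: [0.4835, -0.1538, 0.0212]
tool_rot: [0.304, 1.549, -0.304]
ft_force: [-1.3, -0.7, -0.6]
opening: 0.0475
t: 12.72
tool_pos: [0.4835, -0.1538, 0.0191]
tool_rot: [0.304, 1.549, -0.304]
ft_force: [-0.2, -0.7, -0.2]
opening: 0.0471
```

```bash
python3 -m crank '[{"xyz":[0.1,0,0],"angular":[0,0,0],"fingers":1},{"xyz":[0,0,0],"angular":[0,0,0],"fingers":1}]';  python3 -m crank '[{"xyz":[0.1,0,0],"angular":[0,0,0],"fingers":1},{"xyz":[0,0,0],"angular":[0,0,0],"fingers":1}]'
```

```text
t: 12.98
tool_pos: [0.4835, -0.1538, 0.0182]
tool_rot: [0.304, 1.549, -0.304]
ft_force: [0.1, 0.4, -0.9]
opening: 0.0469
t: 13.22
tool_pos: [0.4835, -0.1538, 0.0171]
tool_rot: [0.304, 1.549, -0.304]
ft_force: [-0.0, 0.0, -0.5]
opening: 0.0472
```

```bash
python3 -m crank '[{"xyz":[0.1,0,0],"angular":[0,0,0],"fingers":1},{"xyz":[0,0,0],"angular":[0,0,0],"fingers":1}]';  python3 -m crank '[{"xyz":[0.05,0,0],"angular":[0,0,0],"fingers":1},{"xyz":[0,0,0],"angular":[0,0,0],"fingers":1}]'
```

```text
t: 13.48
tool_pos: [0.4836, -0.1539, 0.0168]
tool_rot: [0.304, 1.549, -0.304]
ft_force: [-2.5, 2.3, 6.0]
opening: 0.0468
t: 13.72
tool_pos: [0.4837, -0.1539, 0.0167]
tool_rot: [0.304, 1.549, -0.304]
ft_force: [-4.9, 2.0, 11.4]
opening: 0.0476
```

Contact came at TCP z of 0.017, as computed. I'll relieve the push, open and back off.

```bash
python3 -m crank '[{"xyz":[-0.1,0,0],"angular":[0,0,0],"fingers":1},{"xyz":[0,0,0],"angular":[0,0,0],"fingers":-1},{"xyz":[0,0,0],"angular":[0,0,0],"fingers":-1},{"xyz":[0,0,0],"angular":[0,0,0],"fingers":-1},{"xyz":[0,0,0],"angular":[0,0,0],"fingers":-1},{"xyz":[0,0,0],"angular":[0,0,0],"fingers":-1},{"xyz":[0,0,0],"angular":[0,0,0],"fingers":-1}]';  python3 -m crank '[{"xyz":[-1,0,0],"angular":[0,0,0],"fingers":-1},{"xyz":[-2,0,0],"angular":[0,0,0],"fingers":-1},{"xyz":[-4,0,0],"angular":[0,0,0],"fingers":-1},{"xyz":[-6,0,0],"angular":[0,0,0],"fingers":-1},{"xyz":[-6,0,0],"angular":[0,0,0],"fingers":-1},{"xyz":[0,0,0],"angular":[0,0,0],"fingers":-1},{"xyz":[0,0,0],"angular":[0,0,0],"fingers":-1}]'
python3 - <<'E'
from h import *
from cap import cap
o=bot.get_obs();im=vision.camera("wrist");T=wristT(o);cv2.imwrite("pics/w5.png",im);s=vision.camera("side")
M=R.from_rotvec(o["tool_rot"]).as_matrix()
print("cap top at",cap(im,T,(.4835,-.154,.053))-M@[0,.0001,-.0023])
print(proj("side",(.4835,-.154,.031)))
a=im[:,:]; b=cv2.resize(s[110:320,240:420],None,fx=1.9,fy=1.9); b=cv2.resize(b,(343,400)); 
cv2.imwrite("pics/f5.png",np.hstack([a[:,90:540],b]))
E
```

```text
t: 14.6
tool_pos: [0.4835, -0.1538, 0.0167]
tool_rot: [0.304, 1.549, -0.304]
ft_force: [-0.1, 0.5, 0.1]
opening: 0.0883
t: 15.48
tool_pos: [0.4833, -0.1536, 0.2068]
tool_rot: [0.304, 1.549, -0.304]
ft_force: [-0.1, 0.1, 0.3]
opening: 0.0882
blob [ 292  147   56   61 2639] guess px [318.9637 181.0754]
[319.9605 180.0285  27.2772] [ 0.483  -0.1529  0.053 ] 0.2702177521556887
cap top at [ 0.4851 -0.1538  0.053 ]
[323.1676 236.4573]
```

View pics/f5.png

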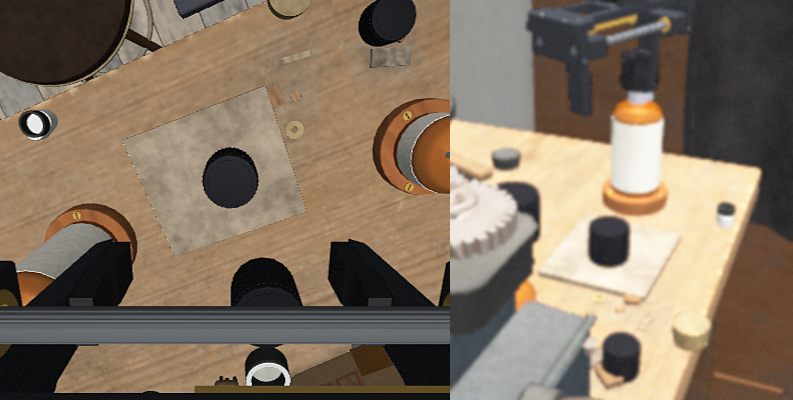

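Both views show the cap standing upright on the board, about 13 mm from its centre. The hand is clear and the wrist force is about zero, so I'm handing in.

```bash
python3 -c 'from workcell import bot; print(bot.hand_in()); o=bot.get_obs(); print(o["t"],o["ft_force"])'
```

```text
the job is handed in; nothing more can be done
None
the job is handed in; nothing more can be done
```

The short bottle is open and its cap stands top up on the solder board. I handed the job in at about 15.6 s of robot time; no verdict is given.

**What I did:** I gripped the cap and pushed it down 9.5 mm, where the force read 8.4–8.7 N, close to the specified spring. I held it down through the 60° anticlockwise turn, lifted it off, set it down at about (0.485, -0.154) and withdrew the hand upward.

**Last checks:**
- **Bottle:** the wrist picture after lifting showed the cap in the jaws and the bottle's neck bare.
- **Set-down:** the cap touched the board at the computed height (TCP z 0.017).
- **Final position:** wrist and side pictures show the cap upright, about 13 mm from the board centre along its y axis.
- **Hand:** 19 cm above where it released the cap, open, with a wrist force of about zero.

**What disagreed:** the top and wrist cameras put the cap 5 mm apart in y. Two wrist looks at different yaws showed a hand-camera bias of about 2.3 mm, which I corrected before gripping. I did not measure the cap's own turn angle; that it turned is inferred from the gripper's 60° and from it lifting off freely.

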